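# Put the spirit level away and drag the cabinet's sliding door shut

## Task

Put the orange spirit level away in the open front bay of the white plastic cabinet, then shut the bay completely with its sliding door. The door has no handle: press down on its flat top and drag it back towards the cabinet's front, firmly enough not to slip but gently, because the thin panel and its frame crack under a hard push. Leave the jar, hammer and ladle where they are.

Things in the scene. Friction and masses are not known exactly. Their poses are not given: they have to be found in the camera images.
- cabinet: Low white plastic cabinet, fixed flat on the counter: 300 mm along its x, 250 mm along its y, side walls 78 mm and front wall 54 mm high, all 15 mm thick. Origin: centre of its underside; its front (robot side) faces its -x. The open bay is in front; behind, a grey hood (top at z = 88 mm) covers x from 30 to 150 mm, and the door's rear part is always beneath it.
- bay (a point): Centre of the bay's inner floor, 10 mm above the counter, axes as the cabinet's. The bay is 135 mm in x and 220 mm in y inside: from 67.5 mm in front of this point (front wall) to 67.5 mm behind it (partition). Only the part in front of the door's front edge is open from above.
- door (a joint): Opening in m of the sliding door, a flat off-white panel 5 mm thick, 216 mm wide (cabinet y), 166 mm long (cabinet x). 0 = fully shut, 0.085 to 0.105 at the start, stop at 0.108; it opens towards the cabinet's +x. It has about 5.5 N of dry friction and stays where it is left. Nothing on it can be gripped: press on it and drag it towards the cabinet's -x.
- shut_line (a point): Fixed point on the cabinet: cabinet x = -130 mm, y = 0, where the middle of the door's front edge is when shut. That edge always lies the door's opening behind it (+x). 30 mm behind the edge is the centre of the door's flush black rubber patch, 46 mm (x) by 120 mm (y): the place to press. This point's height, 70 mm over the counter, is the nominal height of the door's top.
- patch_line (a point): Fixed point, 30 mm behind shut_line: the patch centre when shut. Nominal height only: the runners are worn and the door's real top is up to 5.5 mm higher or lower, different each time and in no pose: feel for it. It is springy: it sinks 1 mm per 5 N, 6 mm at most. Dragging needs about 7 to 11 N of press; 14 N is good; above 20 N it cracks. Fingers may slip: check the opening, repeat if need be.
- level: Orange spirit level, a bar 160 mm long (its x), 28 mm wide (its y), 40 mm high, 0.15 to 0.3 kg, standing on its long narrow base on the counter. Origin at the centre of its underside. It fits in the bay lengthwise along the cabinet's y.
- jar: Bystander: glass jar with a steel twist cap, 64 mm across, 95 mm high, upright; origin at the centre of its underside. Leave alone.
- hammer: Bystander: claw hammer lying on the counter near the robot on its left. Leave alone.
- ladle: Bystander: aluminium ladle, bowl 84 mm across and 36 mm high with a 240 mm handle, at the far right; origin under the bowl, handle along its -x. Leave alone.
Things that resemble listed ones, but are neither listed nor needed, are in the scene too. There is more than one size of the level; the one meant has the size given above.

How it is judged:
By the outcome, as a careful person would: the job done as asked, in the order asked, and still so for the second after the job is handed in, with the robot touching nothing.
It also fails if it takes over 58 s, if anything falls off the work surface, if the arm or the gripper's body presses on something with over 40 N, if the wrist force passes 120 N, or if a joint passes its speed limit or range.

## Robot

A 6-joint arm with a two-finger parallel gripper is mounted at the origin on the work surface. World frame = base frame: x ahead of the robot, y to its left, z up, the work surface at z = 0. Lengths are in m, angles in degrees, forces in N, time in s.
With the tool pointing down it reaches from about 0.3 to 0.85 m from the base axis. Payload 4.2 kg.
Tool frame: the origin (TCP) lies midway between the tips of the shut fingers; the grasp point (between the pads) lies 19 mm behind it; y points along the fingers, x is the direction in which the jaws open and shut, and the axes are right-handed (so a half turn about y gives the same grasp; the last joint's range is limited). The gripper opens to 91 mm and grips with 3 to 60 N. Pads are 32 mm wide; open, the fingers measure 118 mm over their backs; the gripper's body (76 mm by 178 mm) begins 60 mm behind the grasp point.
Start: joints at [-67.552, 18.312, 89.639, -0, 72.044, -1.146], TCP at [0.23, -0.527, 0.214] pointing down, gripper open.
Joint ranges: [-177.97, 177.97], [-48.28, 115.42], [12.27, 149.76], [-77.06, 257.06], [2.81, 150.46], [-146.56, 146.56]. Speed limits (degrees/s): [147.25, 147.25, 180, 180, 180, 180].

## Interface

Orientations are given as a 3x3 rotation matrix whose columns are the frame's x, y, z axes.
In Python, from workcell import read_state, capture, job_done gives the robot as it stands. The module is installed in compiled form; this text tells all that it offers.
- The arm moves only by the tool send_rows, never from a script. Its argument "plan" is a list of rows, each a list of 3 entries, a list of its own where there are three numbers: the shift along the tool's x, y, z in m, then the turn about the tool's y in degrees, then the closure, from -1 (fully open) to 1 (shut). A call has 1 to 12 rows; each row is the pose to reach, as a shift and turn from the pose measured when the call began, along the tool's axes at that moment; what a row does not reach only later rows make up. A row lasts 1/12 s, in which the tool goes at most 41.7 mm and 7.16 degrees, less where a joint would pass 70% of its speed; a pose out of reach is approached as far as the arm can. A call with a gripper value outside its range is refused whole. The fingers move at their own pace and stop on an object; "force" is the grip in N (left out, the last holds). Time passes only in rows, so rows that repeat a pose let the fingers close. It gives the time, the measured TCP pose, the force and the opening at its end, in the units of the state.
- read_state(): the state, without advancing time (a new reading comes with each control period).
- capture(name): name is "side" or "top"; returns a dict with "img" (420x560x3 uint8, red, green, blue), "intrinsics" (3x3 intrinsics, pixels), "world_from_camera" (4x4, takes a point from camera to world coordinates). Camera axes: x right, y up, looking along -z (the intrinsics and any distortion apply to the point x, -y, -z); pixel columns grow to the right and rows downward; lengths in m; the calibration is good to about 2 mm. A picture is of the moment at which its call begins. There is no depth.
- job_done(): hands the job in, once; it reports no verdict.
The state is a dict: "time": time; "q": joint angles; "qvel": joint speeds; "joint_efforts": joint torques, N m; "eef_pos": TCP position; "eef_rot": TCP orientation; "ft_force": force on the tool from outside, world axes, zero at the start; "wrist_torque": the same for the moment, N m; "width": opening from 0.0 (shut) to 1.0 (fully open).
Only numpy, scipy, OpenCV 4.12 (cv2) and the standard library are available. Lean on these libraries where they do the work, as an engineer would, in place of code of your own. Each camera call takes 0.05 s, during which the arm holds its last target. There are 200 camera calls.

## Working session

There is one attempt and no reset: what is moved stays moved. The work goes in short steps, Python scripts to look and compute and a tool call to move; the robot and the scene stay as the last step left them, time stands still between calls to the robot, and variables do not carry over. Pictures are saved under pics/ and viewed, about 8 in all and at most 12, crops included, and the job is handed in when it is done.

Besides the shell and the picture viewer there is one more tool, called after ">>>" as a command line: name --argument value ..., lists and objects as JSON in quotes. send_rows: Moves the arm, as the interface text tells. Its arguments: {"type":"object","properties":{"plan":{"type":"array"},"force":{"type":"number"}},"required":["plan"]}

```bash
mkdir -p pics
python3 - <<'E'
from workcell import *
import cv2,numpy as np
np.set_printoptions(precision=4,suppress=True)
for n in("side","top"):
    c=capture(n); cv2.imwrite(f"pics/{n}0.png",c["img"][:,:,::-1]); print(n,c["intrinsics"],c["world_from_camera"],[k for k in c])
s=read_state(); print(s)
E
```

```text
side [[481.7905   0.     278.2008]
 [  0.     481.7905 209.8713]
 [  0.       0.       1.    ]] [[-0.8979  0.2797 -0.34    0.0624]
 [-0.44   -0.5991  0.669   0.9062]
 [-0.0166  0.7502  0.661   0.951 ]
 [ 0.      0.      0.      1.    ]] ['img', 'intrinsics', 'world_from_camera']
top [[428.801    0.     279.2795]
 [  0.     428.801  208.6293]
 [  0.       0.       1.    ]] [[ 0.0197  0.9916 -0.1277  0.3603]
 [-0.9998  0.0188 -0.0081 -0.003 ]
 [-0.0056  0.1278  0.9918  1.2182]
 [ 0.      0.      0.      1.    ]] ['img', 'intrinsics', 'world_from_camera']
{'time': 0.1, 'q': array([-67.5512,  18.347 ,  89.697 ,  -0.0019,  72.0425,  -1.1446]), 'qvel': array([-0.0493, -0.1054, -0.1946,  0.0453,  0.0071,  0.0403]), 'joint_efforts': array([  0.0007, -41.3331, -23.251 ,   0.0729,   0.0422,  -0.0001]), 'eef_pos': array([ 0.23  , -0.5265,  0.2132]), 'eef_rot': array([[ 0.4003, -0.0006,  0.9164],
       [-0.9164,  0.0014,  0.4003],
       [-0.0015, -1.    , -0.    ]]), 'ft_force': array([-0.069 , -0.6479,  0.1926]), 'wrist_torque': array([-0.0359,  0.0181, -0.0204]), 'width': 1.0013234693645563}
```

View pics/top0.png

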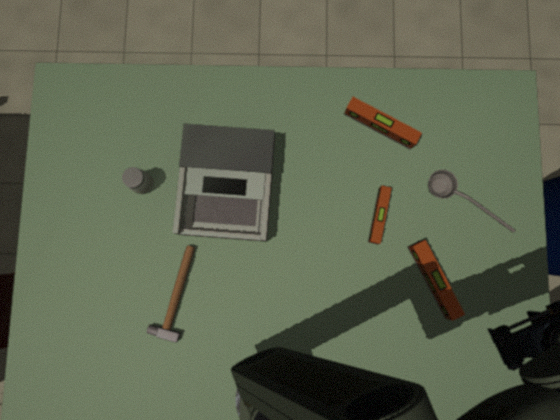

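View pics/side0.png

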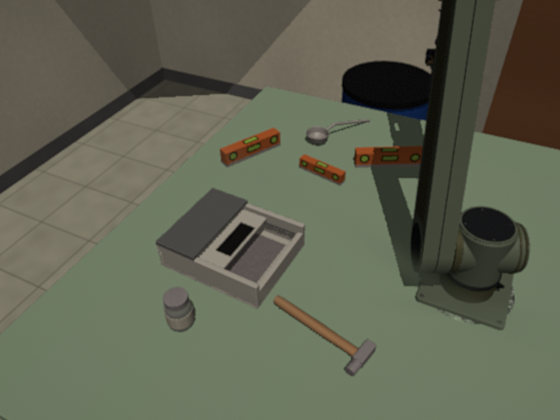

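The top view shows three orange levels: A at (383,120), B at (380,215) and C at (436,280). The cabinet is at about (225,180) with its front towards the image bottom. The side view agrees. Next I'll measure all of them.

```bash
cat > h.py <<'E'
from workcell import *
import cv2,numpy as np
np.set_printoptions(precision=4,suppress=True)
def ray(c,uv,z):
    K=c["intrinsics"];T=c["world_from_camera"]
    u,v=uv; d=T[:3,:3]@np.array([(u-K[0,2])/K[0,0],-(v-K[1,2])/K[1,1],-1])
    o=T[:3,3]; return (o+d*(z-o[2])/d[2])
def proj(c,p):
    K=c["intrinsics"];T=c["world_from_camera"]
    q=T[:3,:3].T@(np.asarray(p)-T[:3,3]); return np.array([K[0,2]-K[0,0]*q[0]/q[2],K[1,2]+K[1,1]*q[1]/q[2]])
def blobs(img,amin=80):
    h=cv2.cvtColor(img,cv2.COLOR_RGB2HSV)
    m=cv2.inRange(h,(3,150,60),(14,255,255))
    m=cv2.morphologyEx(m,cv2.MORPH_CLOSE,np.ones((9,9)))
    cs,_=cv2.findContours(m,cv2.RETR_EXTERNAL,cv2.CHAIN_APPROX_NONE)
    return [k for k in cs if cv2.contourArea(k)>amin]
E
python3 - <<'E'
from h import *
c=capture("top"); im=c["img"]
for k in blobs(im):
    p=np.array([ray(c,q,.04)[:2] for q in k[:,0]],np.float32)*1000
    print(k.mean((0,1)),cv2.minAreaRect(p),cv2.contourArea(k))
a=cv2.resize(im[110:250,165:290],None,fx=4,fy=4,interpolation=cv2.INTER_CUBIC)
b=cv2.resize(im[90:330,340:470],(280,517),interpolation=cv2.INTER_CUBIC)
a=cv2.copyMakeBorder(a,0,0,0,0,0); o=np.zeros((560,790,3),np.uint8); o[:560,:500]=a; o[:517,505:785]=b
o=cv2.convertScaleAbs(o,alpha=1.5)
cv2.imwrite("pics/crop1.png",o[:,:,::-1])
E
```

```text
[438.1085 279.2925] ((328.46771240234375, -427.4970397949219), (222.5867919921875, 49.574256896972656), 30.201602935791016) 953.0
[380.2047 214.252 ] ((502.5210876464844, -272.02130126953125), (32.122840881347656, 160.53460693359375), 78.16431427001953) 572.5
[382.6761 122.0625] ((764.9144897460938, -282.03436279296875), (220.2294158935547, 53.059722900390625), 61.93625259399414) 1166.0
```

View pics/crop1.png

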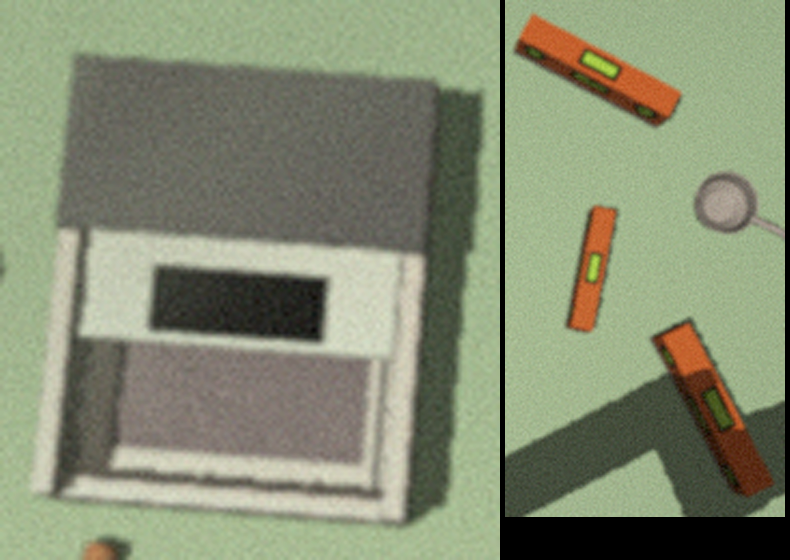

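The crop shows the cabinet with the hood at the top, the black patch at about (240,305) and the bay below it. Of the three orange levels, A (383,120) and C (436,280) are about 220 mm long. B (380,215) measures 160 x 32 mm, so B is the one meant.

Run:
```python
from h import *
c=capture("top"); im=c["img"]
f=lambda x,y,z: ray(c,(165+(x+.5)/4-.5,110+(y+.5)/4-.5),z)[:2]
H=[f(*p,.088) for p in((75,55),(437,80),(425,254),(58,228))]
F=[f(*p,.078) for p in((34,490),(407,522))]
P=[f(*p,.07) for p in((153,267),(328,279),(325,341),(149,330))]
D=[f(*p,.07) for p in((80,336),(388,357))]
print("hood",H,"front",F,"patch",P,"door",D)
# cabinet frame fit by known points: cab coords
C=np.array([[.15,.125],[.15,-.125],[.03,-.125],[.03,.125],[-.15,.125],[-.15,-.125]]); W=np.array(H+F)
cm,wm=C.mean(0),W.mean(0); U,S,V=np.linalg.svd((C-cm).T@(W-wm)); R=V.T@U.T
o=wm-R@cm; print("cab",o,np.degrees(np.arctan2(R[1,0],R[0,0])),"res",(W-(C@R.T+o))*1000)
Rw=lambda w:R.T@(np.array(w)-o)
print("patch cab",[Rw(p) for p in P],"door cab",[Rw(p) for p in D])
print("bay",o+R@[-.0675,0])
# level: threshold bright top only
h=cv2.cvtColor(im,cv2.COLOR_RGB2HSV); roi=h[175:255,360:400]
m=cv2.inRange(roi,(3,150,130),(40,255,255)); cs,_=cv2.findContours(m,0,1); k=max(cs,key=cv2.contourArea)[:,0]+[360,175]
p=np.array([ray(c,q,.04)[:2] for q in k],np.float32)*1000; print(cv2.minAreaRect(p))
# side view of level B: lowest contour points
s=capture("side")
for k in blobs(s["img"],60):
    print(k.mean((0,1)), cv2.boundingRect(k))
L=np.array([.5025,-.272,.02]); print(proj(s,L),proj(c,L))
```

```text
hood [array([0.7356, 0.2727]), array([0.7224, 0.0252]), array([0.6016, 0.0306]), array([0.6148, 0.2783])] front [array([0.4386, 0.288 ]), array([0.4221, 0.0389])] patch [array([0.5929, 0.2166]), array([0.5868, 0.0969]), array([0.544 , 0.0977]), array([0.5493, 0.2174])] door [array([0.5443, 0.2641]), array([0.5339, 0.0547])]
cab [0.5792 0.1561] -3.0496040721207436 res [[-0.0536 -0.3065]
 [ 0.0437  1.8203]
 [-0.9426  0.9245]
 [-0.9654 -1.0499]
 [ 2.5479 -0.9624]
 [-0.63   -0.4261]]
patch cab [array([0.0105, 0.0611]), array([ 0.0108, -0.0588]), array([-0.032 , -0.0603]), array([-0.0331,  0.0596])] door cab [array([-0.0405,  0.106 ]), array([-0.0399, -0.1038])]
bay [0.5118 0.1597]
((551.7967529296875, -284.0504150390625), (20.659591674804688, 50.13587951660156), 77.12195587158203)
[321.9333 168.1714] (300, 155, 45, 28)
[387.7421 154.8868] (355, 146, 67, 19)
[249.8045 145.391 ] (221, 128, 59, 36)
[531.4619  76.6371] (484, 0, 76, 149)
[321.2234 169.412 ] [378.4131 214.7608]
```

>>> send_rows --plan '[[[-0.012,0.008,0.035],4,-1],[[-0.024,0.016,0.07],8,-1],[[-0.037,0.025,0.105],12,-1],[[-0.049,0.033,0.14],16,-1],[[-0.061,0.04,0.175],20,-1],[[-0.074,0.05,0.21],24,-1],[[-0.086,0.058,0.245],28,-1],[[-0.098,0.066,0.28],32,-1],[[-0.11,0.075,0.315],35.4,-1],[[-0.1225,0.083,0.3504],35.4,-1],[[-0.1225,0.083,0.3504],35.4,-1],[[-0.1225,0.083,0.3504],35.4,-1]]' --force 25

```text
time: 1.25
eef_pos: [0.5029, -0.2726, 0.1299]
eef_rot: [[-0.201, -0.002, 0.98], [-0.98, 0.001, -0.201], [-0.001, -1.0, -0.002]]
ft_force: [-0.3, -0.6, -0.0]
width: 1.0
```

Run:
```python
from h import *
s=read_state();print(s["eef_pos"],s["eef_rot"],s["q"],s["time"])
c=capture("top");im=c["img"]
print([ (proj(c,p)) for p in ([.502,-.274,.04],s["eef_pos"])])
sd=capture("side")
a=cv2.resize(im[160:280,320:440],(390,390),interpolation=2);b=cv2.resize(sd["img"][90:230,240:380],(390,390),interpolation=2)
cv2.imwrite("pics/c2.png",cv2.convertScaleAbs(np.hstack([a,b]),alpha=1.4)[:,:,::-1])
```

```text
[ 0.5029 -0.2726  0.1299] [[-0.2009 -0.0018  0.9796]
 [-0.9796  0.0013 -0.2009]
 [-0.0009 -1.     -0.002 ]] [-29.6221  21.8317  97.154    0.0156  61.138   71.9588] 1.25
[array([380.7596, 214.1316]), array([388.2734, 209.7271])]
```

View pics/c2.png

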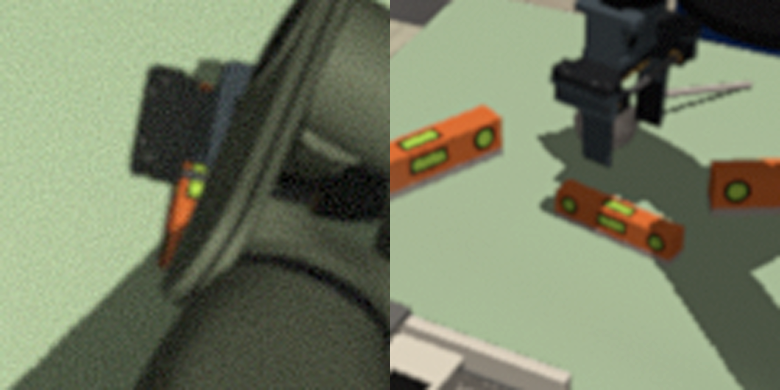

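The gripper hangs above level B with a finger on each side and its jaw axis across the bar. I'll descend and grip.

>>> send_rows --plan '[[[0,0.03,0],0,-1],[[0,0.06,0],0,-1],[[0,0.09,0],0,-1],[[0,0.11,0],0,-1],[[0,0.12,0],0,-1],[[0,0.12,0],0,-1],[[0,0.12,0],0,1],[[0,0.12,0],0,1],[[0,0.12,0],0,1],[[0,0.12,0],0,1],[[0,0.12,0],0,1],[[0,0.12,0],0,1]]' --force 30

```text
time: 2.35
eef_pos: [0.502, -0.2745, 0.0113]
eef_rot: [[-0.204, 0.0, 0.979], [-0.979, -0.0, -0.204], [0.0, -1.0, 0.0]]
ft_force: [-0.3, 0.9, 0.5]
width: 0.591
```

>>> send_rows --plan '[[[0,0,0],0,1],[[0,0,0],0,1],[[0,0,0],0,1],[[0,0,0],0,1],[[0,0,0],0,1],[[0,0,0],0,1],[[0,0,0],0,1],[[0,0,0],0,1],[[0,0,0],0,1],[[0,0,0],0,1]]'

```text
time: 3.18
eef_pos: [0.502, -0.2744, 0.0113]
eef_rot: [[-0.204, 0.0, 0.979], [-0.979, 0.0, -0.204], [-0.0, -1.0, 0.0]]
ft_force: [-0.4, 1.5, 1.0]
width: 0.308
```

>>> send_rows --plan '[[[0,-0.035,0],0,1],[[0,-0.07,0],0,1],[[0,-0.105,0],0,1],[[-0.01,-0.14,-0.002],-3,1],[[-0.035,-0.15,-0.008],-9,1],[[-0.07,-0.15,-0.017],-15,1],[[-0.105,-0.15,-0.025],-21.5,1],[[-0.14,-0.15,-0.034],-28,1],[[-0.175,-0.15,-0.042],-34.5,1],[[-0.21,-0.15,-0.05],-41,1],[[-0.245,-0.15,-0.059],-47,1],[[-0.27,-0.15,-0.065],-53,1]]'

```text
time: 4.18
eef_pos: [0.4923, 0.0056, 0.1607]
eef_rot: [[0.664, -0.001, 0.748], [-0.748, 0.001, 0.664], [-0.001, -1.0, -0.001]]
ft_force: [0.3, 0.3, -3.2]
width: 0.301
```

>>> send_rows --plan '[[[-0.02,0,0.017],-6.5,1],[[-0.04,0,0.034],-13,1],[[-0.06,0,0.051],-19.5,1],[[-0.08,0,0.068],-26,1],[[-0.1,0,0.085],-32.5,1],[[-0.112,0,0.095],-39,1],[[-0.118,0,0.101],-45.4,1],[[-0.118,0,0.101],-45.4,1],[[-0.118,0,0.101],-45.4,1],[[-0.118,0,0.101],-45.4,1]]'

```text
time: 5.02
eef_pos: [0.4892, 0.1601, 0.1604]
eef_rot: [[0.998, -0.002, 0.055], [-0.055, -0.0, 0.998], [-0.002, -1.0, -0.0]]
ft_force: [-0.3, -0.2, -3.0]
width: 0.306
```

Run:
```python
from h import *
s=read_state();print(s["eef_pos"],s["eef_rot"],s["ft_force"])
c=capture("top");im=c["img"];sd=capture("side")
a=cv2.resize(im[110:250,165:305],(390,390),interpolation=2);b=cv2.resize(sd["img"][130:310,145:325],(390,390),interpolation=2)
cv2.imwrite("pics/c3.png",cv2.convertScaleAbs(np.hstack([a,b]),alpha=1.4)[:,:,::-1])
```

```text
[0.4892 0.1601 0.1604] [[ 0.9985 -0.0023  0.0554]
 [-0.0554 -0.0003  0.9985]
 [-0.0023 -1.     -0.0004]] [-0.3062 -0.1927 -3.0074]
```

View pics/c3.png

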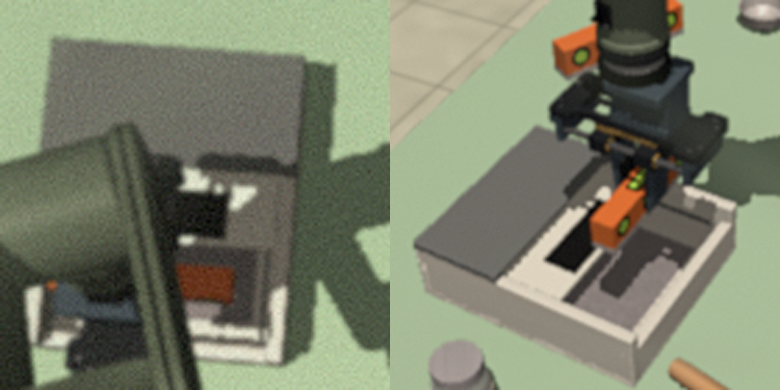

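>>> send_rows --plan '[[[0,0.03,0],0,1],[[0,0.06,0],0,1],[[0,0.085,0],0,1],[[0,0.11,0],0,1],[[0,0.125,0],0,1],[[0,0.132,0],0,1],[[0,0.136,0],0,1],[[0,0.138,0],0,1],[[0,0.138,0],0,1],[[0,0.138,0],0,1]]'

```text
time: 5.95
eef_pos: [0.49, 0.1601, 0.0237]
eef_rot: [[0.998, 0.0, 0.056], [-0.056, 0.001, 0.998], [0.0, -1.0, 0.001]]
ft_force: [0.0, -0.5, -1.7]
width: 0.303
```

>>> send_rows --plan '[[[0,0.001,0],0,1],[[0,0.002,0],0,1],[[0,0.002,0],0,1],[[0,0.002,0],0,0.05],[[0,0.002,0],0,0.05],[[0,0.002,0],0,0.05],[[0,0.002,0],0,0.05],[[0,0.002,0],0,0.05],[[0,0.002,0],0,0.05],[[0,0.002,0],0,0.05],[[0,0.002,0],0,0.05]]'

```text
time: 6.87
eef_pos: [0.49, 0.1602, 0.0217]
eef_rot: [[0.998, 0.0, 0.056], [-0.056, 0.001, 0.998], [0.0, -1.0, 0.001]]
ft_force: [-0.0, -0.2, 0.0]
width: 0.477
```

>>> send_rows --plan '[[[0,-0.02,0],0,0.05],[[0,-0.05,0],0,0.05],[[0,-0.085,0],0,0.05],[[0,-0.105,0],0,0.05],[[0.02,-0.105,0],0,1],[[0.045,-0.105,0],0,1],[[0.065,-0.105,0],0,1],[[0.075,-0.105,0],0,1],[[0.075,-0.105,0],0,1],[[0.075,-0.105,0],0,1],[[0.075,-0.105,0],0,1],[[0.075,-0.105,0],0,1]]' --force 20

```text
time: 7.87
eef_pos: [0.5636, 0.1559, 0.1265]
eef_rot: [[0.998, -0.001, 0.055], [-0.055, 0.001, 0.998], [-0.001, -1.0, 0.0]]
ft_force: [0.6, -0.5, -0.3]
width: 0.006
```

Run:
```python
from h import *
s=read_state();print(s["eef_pos"],s["ft_force"],s["width"])
c=capture("top");im=c["img"];sd=capture("side")
a=cv2.resize(im[110:250,165:305],(390,390),interpolation=2);b=cv2.resize(sd["img"][130:310,145:325],(390,390),interpolation=2)
cv2.imwrite("pics/c4.png",cv2.convertScaleAbs(np.hstack([a,b]),alpha=1.4)[:,:,::-1])
```

```text
[0.5636 0.1559 0.1265] [ 0.5695 -0.4938 -0.2672] 0.0058617031056700224
```

View pics/c4.png

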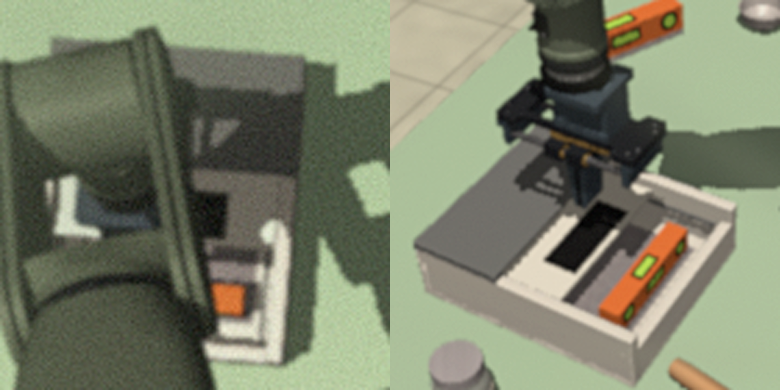

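The level stands upright in the bay along the cabinet's y, clear of the walls, and the shut fingers hang over the black patch. Now I'll feel for the door top.

>>> send_rows --plan '[[[0,0.02,0],0,1],[[0,0.038,0],0,1],[[0,0.046,0],0,1],[[0,0.046,0],0,1],[[0,0.046,0],0,1],[[0,0.046,0],0,1]]'

```text
time: 8.47
eef_pos: [0.5646, 0.1563, 0.0817]
eef_rot: [[0.998, 0.001, 0.055], [-0.055, 0.001, 0.998], [0.001, -1.0, 0.001]]
ft_force: [0.0, 0.3, 1.2]
width: 0.006
```

```bash
python3 -c "
from h import *
s=read_state();print(s['eef_pos'],s['ft_force'])"
```

```text
[0.5646 0.1563 0.0817] [0.0499 0.3069 1.1918]
```

>>> send_rows --plan '[[[0,0.002,0],0,1],[[0,0.004,0],0,1],[[0,0.005,0],0,1],[[0,0.005,0],0,1]]'

```text
time: 8.8
eef_pos: [0.5646, 0.1562, 0.0767]
eef_rot: [[0.998, 0.001, 0.055], [-0.055, 0.001, 0.998], [0.001, -1.0, 0.001]]
ft_force: [-0.4, 0.0, -0.6]
width: 0.006
```

>>> send_rows --plan '[[[0,0.001,0],0,1],[[0,0.002,0],0,1],[[0,0.002,0],0,1]]'

```text
time: 9.05
eef_pos: [0.5645, 0.1562, 0.0745]
eef_rot: [[0.998, 0.001, 0.055], [-0.055, 0.001, 0.998], [0.001, -1.0, 0.001]]
ft_force: [0.7, 0.2, -1.0]
width: 0.007
```

>>> send_rows --plan '[[[0,0.001,0],0,1],[[0,0.002,0],0,1],[[0,0.002,0],0,1]]'

```text
time: 9.3
eef_pos: [0.5643, 0.1562, 0.0723]
eef_rot: [[0.998, 0.001, 0.055], [-0.055, 0.001, 0.998], [0.0, -1.0, 0.001]]
ft_force: [0.1, -0.3, -0.1]
width: 0.006
```

>>> send_rows --plan '[[[0,0.001,0],0,1],[[0,0.002,0],0,1],[[0,0.002,0],0,1]]'

```text
time: 9.55
eef_pos: [0.5641, 0.1561, 0.07]
eef_rot: [[0.998, 0.0, 0.055], [-0.055, 0.001, 0.998], [-0.0, -1.0, 0.001]]
ft_force: [0.1, 0.4, 0.0]
width: 0.008
```

>>> send_rows --plan '[[[0,0.001,0],0,1],[[0,0.002,0],0,1],[[0,0.002,0],0,1]]'

```text
time: 9.8
eef_pos: [0.564, 0.1561, 0.0678]
eef_rot: [[0.998, -0.0, 0.055], [-0.055, 0.001, 0.998], [-0.0, -1.0, 0.001]]
ft_force: [0.5, -0.3, -0.6]
width: 0.006
```

>>> send_rows --plan '[[[0,0.001,0],0,1],[[0,0.002,0],0,1],[[0,0.002,0],0,1]]'

```text
time: 10.05
eef_pos: [0.5638, 0.156, 0.0655]
eef_rot: [[0.998, -0.001, 0.055], [-0.055, 0.001, 0.998], [-0.001, -1.0, 0.001]]
ft_force: [-1.3, -0.6, -0.7]
width: 0.008
```

>>> send_rows --plan '[[[0,0.001,0],0,1],[[0,0.001,0],0,1],[[0,0.001,0],0,1]]'

```text
time: 10.3
eef_pos: [0.564, 0.1561, 0.0647]
eef_rot: [[0.998, -0.0, 0.055], [-0.055, 0.001, 0.998], [-0.0, -1.0, 0.001]]
ft_force: [0.9, -0.8, 0.7]
width: 0.009
```

>>> send_rows --plan '[[[0,0.001,0],0,1],[[0,0.001,0],0,1],[[0,0.001,0],0,1]]'

```text
time: 10.55
eef_pos: [0.564, 0.1561, 0.064]
eef_rot: [[0.998, -0.0, 0.055], [-0.055, 0.001, 0.998], [-0.0, -1.0, 0.001]]
ft_force: [-1.1, -0.0, 3.9]
width: 0.004
```

>>> send_rows --plan '[[[0,0.001,0],0,1],[[0,0.0015,0],0,1],[[0,0.0015,0],0,1]]'

```text
time: 10.8
eef_pos: [0.564, 0.1561, 0.0632]
eef_rot: [[0.998, 0.0, 0.055], [-0.055, 0.001, 0.998], [-0.0, -1.0, 0.001]]
ft_force: [-1.9, -0.5, 7.4]
width: 0.007
```

>>> send_rows --plan '[[[0,0.001,0],0,1],[[0,0.002,0],0,1],[[0,0.0023,0],0,1],[[0,0.0023,0],0,1]]'

```text
time: 11.13
eef_pos: [0.564, 0.1561, 0.0624]
eef_rot: [[0.998, 0.001, 0.055], [-0.055, 0.001, 0.998], [0.001, -1.0, 0.001]]
ft_force: [-2.0, 0.1, 12.6]
width: 0.005
```

>>> send_rows --plan '[[[-0.003,0.0018,0],0,1],[[-0.007,0.0018,0],0,1],[[-0.011,0.0018,0],0,1],[[-0.015,0.0018,0],0,1]]'

```text
time: 11.47
eef_pos: [0.5538, 0.1575, 0.0631]
eef_rot: [[0.998, 0.012, 0.055], [-0.055, 0.003, 0.998], [0.012, -1.0, 0.003]]
ft_force: [5.1, -0.8, 8.8]
width: 0.005
```

>>> send_rows --plan '[[[-0.001,0.0026,0],0,1],[[-0.005,0.0026,0],0,1],[[-0.01,0.0025,0],0,1],[[-0.015,0.0025,0],0,1],[[-0.02,0.0024,0],0,1],[[-0.025,0.0024,0],0,1]]'

```text
time: 11.97
eef_pos: [0.5337, 0.1596, 0.0629]
eef_rot: [[0.998, 0.024, 0.054], [-0.054, 0.005, 0.999], [0.024, -1.0, 0.006]]
ft_force: [4.4, 0.4, 8.1]
width: 0.002
```

Run:
```python
from h import *
s=read_state();print(s["eef_pos"],s["ft_force"],s["eef_rot"])
sd=capture("side")
b=cv2.resize(sd["img"][170:310,145:325],(720,560),interpolation=2)
cv2.imwrite("pics/c5.png",cv2.convertScaleAbs(b,alpha=1.4)[:,:,::-1])
```

```text
[0.5337 0.1596 0.0629] [4.4192 0.3665 8.1297] [[ 0.9982  0.0239  0.0543]
 [-0.0544  0.0048  0.9985]
 [ 0.0236 -0.9997  0.0061]]
```

View pics/c5.png

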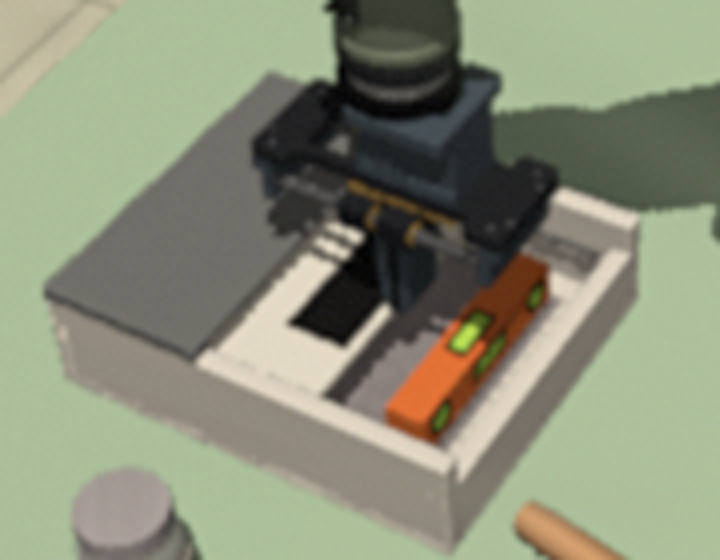

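```bash
cat >> h.py <<'E'
a=np.radians(-3.05);RC=np.array([[np.cos(a),-np.sin(a)],[np.sin(a),np.cos(a)]]);OC=np.array([.5792,.1561])
cab=lambda w:RC.T@(np.array(w)[:2]-OC)
E
python3 - <<'E'
from h import *
s=read_state();print("tip",cab(s["eef_pos"]))
sd=capture("side")
f=lambda x,y,z=.0645: cab(ray(sd,(145+(x+.5)/4-.5,170+(y+.5)/4-.5),z))
for n,p in dict(patch_fl=(345,345),patch_bl=(290,322),door_fl=(328,397)).items(): print(n,f(*p))
for n,p in dict(wall_front_left_outer=(450,475)).items(): print(n,f(*p,z=.078))
E
```

```text
tip [-0.0468  0.0011]
patch_fl [-0.033   0.0589]
patch_bl [0.009  0.0587]
door_fl [-0.0478  0.1003]
wall_front_left_outer [-0.1514  0.1262]
```

The fingers slipped forward. Their tip is at cabinet x -47 mm, while the patch's front edge is still at about -33 mm. I'll lift, go back over the patch and drag with more press.

>>> send_rows --plan '[[[0,-0.01,0],0,1],[[0.003,-0.016,0],0,1],[[0.02,-0.016,0],0,1],[[0.036,-0.016,0],0,1],[[0.036,-0.012,0],0,1],[[0.036,-0.007,0],0,1],[[0.036,-0.004,0],0,1],[[0.036,-0.004,0],0,1]]'

```text
time: 12.73
eef_pos: [0.5663, 0.1573, 0.066]
eef_rot: [[0.998, 0.018, 0.054], [-0.054, 0.004, 0.999], [0.018, -1.0, 0.005]]
ft_force: [-0.5, 0.0, 0.8]
width: 0.003
```

>>> send_rows --plan '[[[0,0.002,0],0,1],[[0,0.004,0],0,1],[[0,0.005,0],0,1],[[0,0.0055,0],0,1],[[0,0.0055,0],0,1]]'

```text
time: 13.15
eef_pos: [0.5662, 0.1575, 0.0624]
eef_rot: [[0.998, 0.018, 0.054], [-0.054, 0.004, 0.999], [0.018, -1.0, 0.005]]
ft_force: [-2.6, -0.4, 12.5]
width: 0.002
```

>>> send_rows --plan '[[[-0.002,0.0022,0],0,1],[[-0.004,0.0028,0],0,1],[[-0.006,0.0032,0],0,1],[[-0.009,0.0034,0],0,1],[[-0.012,0.0034,0],0,1]]'

```text
time: 13.57
eef_pos: [0.5594, 0.158, 0.0624]
eef_rot: [[0.998, 0.032, 0.052], [-0.053, 0.004, 0.999], [0.031, -0.999, 0.006]]
ft_force: [5.7, -4.1, 12.2]
width: 0.011
```

```bash
cat >> h.py <<'E'
def door(sd):
    # black patch front-left corner region in side view: print leftmost/bottom points of dark blob
    g=sd["img"].max(2)
    m=(g<38).astype(np.uint8); n,l,st,ce=cv2.connectedComponentsWithStats(m)
    out=[]
    for i in range(1,n):
        if st[i,4]>40 and 190<ce[i][0]<290 and 190<ce[i][1]<290:
            ys,xs=np.where(l==i); P=np.array([cab(ray(sd,(x,y),.0635)) for x,y in zip(xs,ys)])
            Q=P[(P[:,1]>.03)&(P[:,1]<.055)]
            if len(Q): out.append((st[i,4],Q[:,0].min(),Q[:,0].max(),P[:,1].max()))
    return out
E
python3 - <<'E'
from h import *
s=read_state();print(cab(s["eef_pos"]),s["ft_force"])
print(door(capture("side")))
E
```

```text
[-0.0199  0.0008] [ 5.7216 -4.097  12.1863]
[(np.int32(2325), np.float64(-0.03715733415851956), np.float64(0.0011636229795247495), np.float64(0.057842848764731176))]
```

>>> send_rows --plan '[[[-0.002,0.0024,0],0,1],[[-0.004,0.003,0],0,1],[[-0.007,0.0034,0],0,1],[[-0.011,0.0034,0],0,1],[[-0.015,0.0033,0],0,1],[[-0.019,0.0032,0],0,1],[[-0.023,0.0031,0],0,1],[[-0.027,0.003,0],0,1]]'

```text
time: 14.28
eef_pos: [0.537, 0.1593, 0.0623]
eef_rot: [[0.998, 0.044, 0.051], [-0.051, 0.005, 0.999], [0.044, -0.999, 0.007]]
ft_force: [6.2, -4.3, 13.1]
width: 0.005
```

Run:
```python
from h import *
s=read_state();print(cab(s["eef_pos"]),s["ft_force"])
print(door(capture("side")))
```

```text
[-0.0424  0.001 ] [ 6.2155 -4.3001 13.0631]
[(np.int32(612), np.float64(-0.059982560763270514), np.float64(-0.021079838067620364), np.float64(0.058118208366991435))]
```

>>> send_rows --plan '[[[-0.002,0.0026,-0.0003],0,1],[[-0.004,0.0032,-0.0003],0,1],[[-0.008,0.0035,-0.0003],0,1],[[-0.012,0.0033,-0.0003],0,1],[[-0.016,0.0031,-0.0004],0,1],[[-0.02,0.0029,-0.0004],0,1],[[-0.024,0.0027,-0.0004],0,1],[[-0.028,0.0026,-0.0004],0,1],[[-0.032,0.0024,-0.0004],0,1]]'

```text
time: 15.08
eef_pos: [0.5094, 0.1609, 0.0623]
eef_rot: [[0.997, 0.056, 0.049], [-0.05, 0.006, 0.999], [0.056, -0.998, 0.009]]
ft_force: [5.3, -4.3, 14.3]
width: 0.004
```

Run:
```python
from h import *
s=read_state();print(cab(s["eef_pos"]),s["ft_force"])
print(door(capture("side")))
```

```text
[-0.07   0.001] [ 5.3459 -4.3163 14.3026]
[(np.int32(2396), np.float64(-0.08758849021616237), np.float64(-0.04848725139063105), np.float64(0.05817649289442843))]
```

>>> send_rows --plan '[[[-0.002,0.0025,-0.0003],0,1],[[-0.004,0.0031,-0.0003],0,1],[[-0.008,0.0032,-0.0003],0,1],[[-0.012,0.003,-0.0003],0,1],[[-0.016,0.0028,-0.0004],0,1],[[-0.02,0.0025,-0.0004],0,1],[[-0.024,0.0023,-0.0004],0,1],[[-0.028,0.002,-0.0004],0,1],[[-0.031,0.0018,-0.0004],0,1]]'

```text
time: 15.88
eef_pos: [0.4826, 0.1624, 0.0623]
eef_rot: [[0.997, 0.067, 0.048], [-0.048, 0.008, 0.999], [0.067, -0.998, 0.011]]
ft_force: [5.7, -3.8, 13.5]
width: 0.005
```

Run:
```python
from h import *
s=read_state();print(cab(s["eef_pos"]),s["ft_force"])
print(door(capture("side")))
```

```text
[-0.0968  0.0012] [ 5.7174 -3.8343 13.5074]
[(np.int32(640), np.float64(-0.11456122825614978), np.float64(-0.07529714234337992), np.float64(0.058444831102217674))]
```

>>> send_rows --plan '[[[-0.002,0.0025,-0.0003],0,1],[[-0.004,0.0031,-0.0003],0,1],[[-0.006,0.0032,-0.0003],0,1],[[-0.008,0.0031,-0.0003],0,1],[[-0.01,0.003,-0.0003],0,1],[[-0.012,0.0029,-0.0003],0,1]]'

```text
time: 16.43
eef_pos: [0.4768, 0.1637, 0.0625]
eef_rot: [[0.996, 0.083, 0.046], [-0.047, 0.011, 0.999], [0.082, -0.997, 0.014]]
ft_force: [7.1, -2.6, 13.6]
width: 0.006
```

Run:
```python
from h import *
s=read_state();print(cab(s["eef_pos"]),s["ft_force"])
sd=capture("side");print(door(sd))
b=cv2.resize(sd["img"][170:310,145:325],(720,560),interpolation=2)
cv2.imwrite("pics/c6.png",cv2.convertScaleAbs(b,alpha=1.4)[:,:,::-1])
```

```text
[-0.1027  0.0021] [ 7.0653 -2.5851 13.5789]
[(np.int32(635), np.float64(-0.1184103935980229), np.float64(-0.07916698696494134), np.float64(0.05935418936337318))]
```

View pics/c6.png

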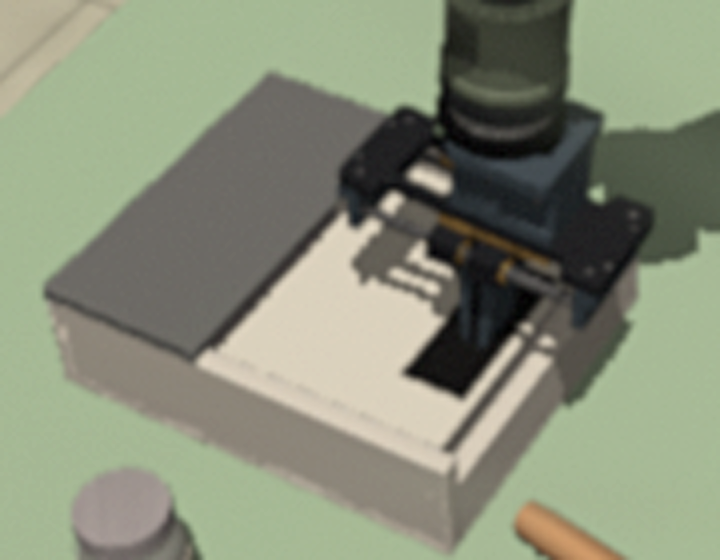

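>>> send_rows --plan '[[[-0.002,0.0024,-0.0003],0,1],[[-0.004,0.0032,-0.0003],0,1],[[-0.006,0.0034,-0.0003],0,1],[[-0.008,0.0033,-0.0003],0,1]]'

```text
time: 16.82
eef_pos: [0.4752, 0.1645, 0.0625]
eef_rot: [[0.994, 0.098, 0.043], [-0.044, 0.013, 0.999], [0.098, -0.995, 0.017]]
ft_force: [8.7, -3.7, 13.7]
width: -0.001
```

Run:
```python
from h import *
s=read_state();print(cab(s["eef_pos"]),s["ft_force"])
sd=capture("side");print(door(sd))
```

```text
[-0.1042  0.0028] [ 8.6558 -3.6977 13.7412]
[(np.int32(620), np.float64(-0.1184103935980229), np.float64(-0.07916698696494134), np.float64(0.05935418936337318))]
```

>>> send_rows --plan '[[[0,-0.005,0.0],0,1],[[0.002,-0.02,0],0,1],[[0.005,-0.05,0.001],0,1],[[0.008,-0.085,0.001],0,1],[[0.012,-0.12,0.002],0,1],[[0.015,-0.14,-0.03],0,1],[[0.015,-0.14,-0.07],0,1],[[0.015,-0.14,-0.11],0,1],[[0.015,-0.14,-0.15],0,1],[[0.015,-0.14,-0.19],0,1],[[0.015,-0.14,-0.23],0,1],[[0.015,-0.14,-0.26],0,1]]'

```text
time: 17.87
eef_pos: [0.4637, -0.0999, 0.1987]
eef_rot: [[0.994, 0.098, 0.044], [-0.046, 0.013, 0.999], [0.097, -0.995, 0.017]]
ft_force: [1.2, -0.2, 1.0]
width: 0.006
```

Run:
```python
from h import *
s=read_state();print(s["eef_pos"],s["ft_force"])
sd=capture("side");print(door(sd)); t=capture("top")
b=cv2.resize(t["img"][110:350,110:310],(480,576),interpolation=2);a=cv2.resize(sd["img"][170:310,145:325],(310,241),interpolation=2)
o=np.zeros((576,790,3),np.uint8);o[:,:480]=b;o[:241,480:]=a
cv2.imwrite("pics/c7.png",cv2.convertScaleAbs(o,alpha=1.4)[:,:,::-1])
```

```text
[ 0.4637 -0.0999  0.1987] [ 1.1725 -0.1743  1.0481]
[(np.int32(496), np.float64(-0.11722356619795644), np.float64(-0.07749460708559125), np.float64(0.05658803813899045))]
```

View pics/c7.png

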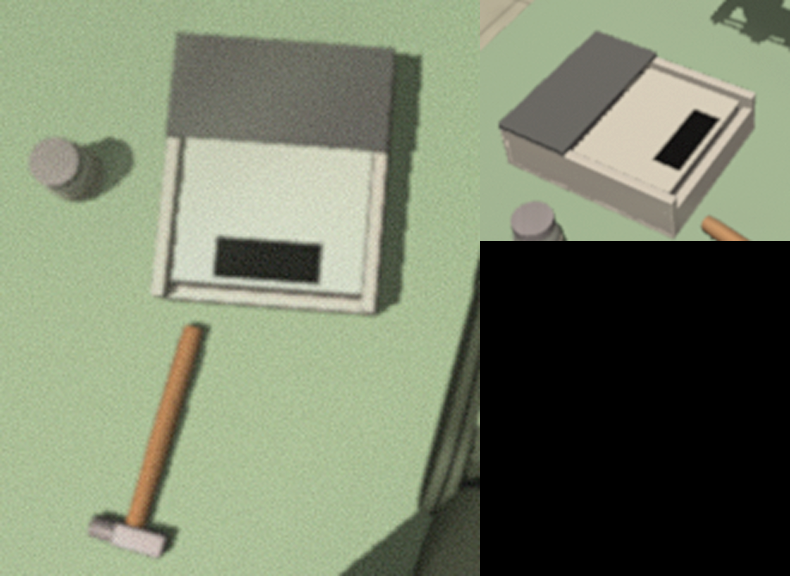

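The final view shows the bay fully covered by the door, with the patch near the front wall. The jar and hammer have not moved. I'll make one numeric check against the shut position, then hand in.

Run:
```python
from h import *
t=capture("top"); g=t["img"].max(2)[200:240,190:260]
m=cv2.inRange(g,0,70); cs,_=cv2.findContours(m,0,1); k=max(cs,key=cv2.contourArea)[:,0]+[190,200]
P=np.array([cab(ray(t,q,.065)) for q in k]); r=cv2.minAreaRect((P*1000).astype(np.float32)); print(r,"expect centre -100,0")
ok=-106<r[0][0]<-95.5
print(ok)
if ok: print(job_done())
```

```text
((-98.97805786132812, 1.6081924438476562), (116.2171630859375, 42.49609375), 89.74696350097656) expect centre -100,0
True
the job is handed in; nothing more can be done
None
```

The 160 mm orange level is in the cabinet's front bay, lying along the cabinet's y, and the door is shut. I handed the job in at about 18 s on the robot's clock, out of the 58 s allowed.

- **Choosing the level:** there were three orange levels. The other two measured about 220 mm, so I took the one measuring 160 mm.
- **Shutting the door:** the door's top turned out to be about 5 mm below nominal. The first drag, at about 8 N of press, slipped without moving the door. The second, at about 12–14 N, shut it.
- **Forces:** the highest press I read was 14.3 N, below the 20 N at which the door cracks. I only read forces at the end of each move, so a brief peak in between would not show.
- **Last checks:** at the end, one more push of 8.7 N did not move the door. After I lifted off, the top view put the patch centre at cabinet x −99 mm, against −100 mm when shut. That 1 mm difference is within the 2 mm calibration error.
- **Bystanders:** the jar and hammer look unmoved in the last picture. I did not check the ladle again at the end, but the arm's path kept clear of it.
- **Small flaw:** the tool had tilted by about 5.6° by the end of the drag. The robot was touching nothing at hand-in.

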